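Lock the brake-disc arbor with its linchpin

TASK

Take the linchpin with the ring out of the stand and push it down through the cross hole of the square bar that holds the brake discs, with its open ring towards the bar's free end, until its collar sits fully home on the bar. Then swing the sprung ring over the bar's end until it snaps down round the bar and the pin's tip, and let go. Feel for the hole gently, never ramming or leaning hard on the pin or the bar, and leave everything else as it is.

Things in the scene. Friction and masses are not known exactly. Their poses are not given: they have to be found in the camera images.
- linchpin: Steel linchpin, 0.17 kg, upright in the stand. Origin on its axis at the underside of its collar (20 mm diameter, 15 mm high), z up. Shank 12 mm diameter, 38 mm long below. Above the collar a flat tab to grip: 26 mm along x, 10 mm thick along y, 15 to 57 mm above the origin. A wire ring is hinged through the collar about y, 8 mm above the origin; open, it sticks out to +x under the tab.
- ring (a joint): Angle of the linchpin's ring (56 mm diameter, wire 4.4 mm), hinged at its rim. 0 = open (out along the pin's +x, 7 degrees above level); 1.7 = shut (hangs in the shank's plane, round the tip). Over-centre spring: below 0.8 rad it drives the ring back open, above it snaps it shut; about 4 N on the ring's far side starts it from open, falling to nothing at 0.8.
- ring_far (a point): Point on the wire's middle at the far side of the ring, 56 mm from the hinge; open, it lies 55 mm out along the linchpin's +x and 15 mm above the linchpin's origin.
- pin_tip (a point): Lower end of the shank, 38 mm below the linchpin's origin; the last 1.5 mm taper to 10.6 mm diameter.
- fixture: Bolted-down arbor stand with four 160 mm brake discs on edge. Origin on the table, 40 mm in front of (+x) the sleeve mouth; z up, x level along the bar to its free end. A square steel bar, 22 x 22 mm, top face flat at 120 mm, comes out of a 38 mm diameter sleeve. Behind the sleeve mouth: a 60 mm collar at 36 mm, the discs from 50 to 90 mm, reaching 189 mm above the table.
- stand: Black block 150 x 60 x 46 mm with two 14.5 mm through holes, 45 mm either side of its middle along x; origin under its middle. Holds the linchpin and the plain pin, either way round; their collars rest on its top.
- plain_pin: Dark steel pin without a ring, of the same shank, with a 20 mm collar 8 mm high and a 12 mm round stem to 34 mm; origin at the underside of the collar. Leave it in the stand.
- spanner: Loose spanner, 160 mm, lying at the back. Leave alone.
- spare_disc: Loose brake disc, 160 mm diameter, 2 mm thick, lying flat. Leave alone.
- oil_bottle: Grey bottle, 56 mm diameter, 150 mm high. Leave alone.
- mug: White mug, 80 mm diameter, 90 mm high. Leave alone.
- spacer_a: Aluminium spacer ring, 48 mm diameter, 12 mm high. Leave alone.
- spacer_b: A second such spacer ring. Leave alone.
- sleeve_mouth (a point): Where the bar leaves its sleeve, on the line of the bar's top face and middle; axes as the fixture's. The bar floats end to end in the sleeve (10 N friction), so its upright through hole (13.2 mm diameter, 1 mm chamfer, 32 mm from the bar's free end) is centred anywhere from 26 to 54 mm from this point along +x, with no offset along y. The bar is solid elsewhere.

How it is judged:
On the way, in this order (a step that is already met when the one before it is completed fails the run):
1. the linchpin is down through the bar's hole, collar home on the bar (within 3 mm), upright, with its ring still open (z of linchpin in the frame of sleeve_mouth between -0.004 and 0.003 m and x of linchpin in the frame of sleeve_mouth between 0.022 and 0.058 m and y of linchpin in the frame of sleeve_mouth between -0.004 and 0.004 m and angle between linchpin's own z axis and vertical below 0.15 rad and value of joint ring below 0.7 rad), for 0.2 s.
2. the ring is swung over the bar's free end and snapped shut round the bar (value of joint ring above 1.55 rad and z of ring_far in the frame of sleeve_mouth below -0.038 m), for 0.2 s.
At the end, for the whole second after the job is handed in: The linchpin is upright (0.15 rad) in the bar's hole (within 4 mm of the bar's centre line, 22 to 58 mm from the sleeve), collar within 3 mm of the bar's top, ring shut within 0.15 rad round the bar, its far side 38 mm or more below the bar's top; at rest, released, the rest undisturbed (all of step 2 and z of linchpin in the frame of sleeve_mouth between -0.004 and 0.003 m and x of linchpin in the frame of sleeve_mouth between 0.022 and 0.058 m and y of linchpin in the frame of sleeve_mouth between -0.004 and 0.004 m and angle between linchpin's own z axis and vertical below 0.15 rad and linear speed of linchpin below 0.02 m/s); the robot touches nothing.
It fails at once if the linchpin rammed or leaned on the fixture with more than 40 N (contact force between linchpin and fixture above 40 N).
It fails at once if the robot hits the fixture (bar, sleeve, discs) with more than 25 N (contact force between any of the fingers, the arm and fixture above 25 N).
It fails at once if the plain pin is taken out or shoved (more than 15 mm) (distance of plain_pin from where it was at the start of the episode above 0.015 m).
It fails at once if a bystander is shoved more than 20 mm (distance of any of spanner, spare_disc, oil_bottle, mug, spacer_a, spacer_b from where it was at the start of the episode above 0.02 m).
It also fails if it takes over 67 s, if anything falls off the work surface, if the arm or the gripper's body presses on something with over 40 N, if the wrist force passes 120 N, or if a joint passes its speed limit or range.

ROBOT

A 6-joint arm with a two-finger parallel gripper is mounted at the origin on the work surface. World frame = base frame: x ahead of the robot, y to its left, z up, the work surface at z = 0. Lengths are in m, angles in rad, forces in N, time in s.
With the tool pointing down it reaches from about 0.375 to 0.9 m from the base axis. Payload 3.1 kg.
Tool frame: the origin (TCP) lies midway between the tips of the shut fingers; the grasp point (between the pads) lies 19 mm behind it; x points along the fingers, z is the direction in which the jaws open and shut, and the axes are right-handed (so a half turn about x gives the same grasp; the last joint's range is limited). The gripper opens to 85 mm and grips with 20 to 120 N. Pads are 22 mm wide; open, the fingers measure 114 mm over their backs; the gripper's body (76 mm by 85 mm) begins 54 mm behind the grasp point. The pads swing forward as they close: fully open they stand 13 mm farther back than shut.
Start: joints at [-1.452, 0.527, 1.433, -0, 1.181, -0.178], TCP at [0.183, -0.598, 0.231] pointing down, gripper open.
Joint ranges: [-3.08, 3.08], [-0.75, 2.2], [0.22, 2.44], [-1.43, 4.57], [0, 2.65], [-2.85, 2.85]. Speed limits (rad/s): [2.79, 2.79, 3.14, 3.14, 3.14, 3.14].

INTERFACE

Orientations are given as a unit quaternion [x, y, z, w].
In Python, from station import status, snapshot, camera_params, ticket gives the robot as it stands.
- The arm moves only by the tool arm_command, never from a script. Its argument "series" is a list that holds one entry, the list of rows, each a list of 4 numbers: the shift along the tool's x, y, z in mm, then the turn about the tool's x in rad. A call has 1 to 10 rows; each row shifts and turns the commanded pose from where the row before left it, along the tool's axes as they then stand; what a row does not reach is not made up. A row lasts 1/10 s, in which the tool goes at most 50 mm and 8.59 degrees, less where a joint would pass 70% of its speed; a pose out of reach is approached as far as the arm can. A call is refused whole if a number of a shift passes 50 or a number of a turn 0.15, either way. A call with a gripper value outside its range is refused whole. "jaw" is the opening in per cent of the stroke, from 0 (shut) to 100 (fully open), set as the call begins (left out, the last holds). The fingers move at their own pace and stop on an object; "force" is the grip in N (left out, the last holds). Time passes only in rows, so rows that do not move let the fingers close. It gives the time, the measured TCP pose, the force and the opening at its end, in the units of the state.
- status.sense(): the state, without advancing time (a new reading comes with each control period).
- snapshot(name): name is "scene" or "top" or "wrist"; returns the picture (420x560x3 uint8, red, green, blue); there is no depth.
- camera_params(name): a dict with "fovy" (degrees; the focal length in pixels is half the picture's height over the tangent of half this angle, whatever the lens; pixels are square), "cx", "cy" (the principal point, pixels), "extrinsics" (4x4, takes a point from camera to world coordinates); the wrist camera has in their place "mount" (4x4, takes a point from camera to tool coordinates, whose origin is the TCP and whose axes are the tool frame's). Camera axes: x right, y down, z forward; pixel columns grow to the right and rows downward; lengths in m; the calibration is good to about 2 mm. A picture is of the moment at which its call begins: read the wrist's pose just before it. camera_params takes no time and is no camera call.
- ticket.sign_off(): hands the job in, once; it reports no verdict.
The state is a dict: "t": time; "q": joint angles; "qd": joint speeds; "tau": joint torques, N m; "tcp_pos": TCP position; "tool_rot": TCP orientation; "force": force on the tool from outside, world axes, zero at the start; "ft_torque": the same for the moment, N m; "finger_gap": opening from 0.0 (shut) to 1.0 (fully open).
Only numpy, scipy, OpenCV 4.12 (cv2) and the standard library are available. Lean on these libraries where they do the work, as an engineer would, in place of code of your own. Each camera call takes 0.05 s, during which the arm holds its last target. There are 200 camera calls.

## Working session

There is one attempt and no reset: what is moved stays moved. The work goes in short steps, Python scripts to look and compute and a tool call to move; the robot and the scene stay as the last step left them, time stands still between calls to the robot, and variables do not carry over. Pictures are saved under pics/ and viewed, about 8 in all and at most 12, crops included, and the job is handed in when it is done.

Besides the shell and the picture viewer there is one more tool, called by a JSON object that holds its "method" and its "body", one argument or row to a line. arm_command: Moves the arm, as the interface text tells. Its arguments: {"type":"object","properties":{"series":{"type":"array"},"jaw":{"type":"number"},"force":{"type":"number"}},"required":["series"]}

```bash
mkdir -p pics; ls; python3 - <<'E'
from station import status,snapshot,camera_params
import cv2,numpy as np
np.set_printoptions(precision=4,suppress=True)
s=status.sense();print(s)
for n in("scene","top","wrist"):
    p=camera_params(n);print(n,p)
a=[cv2.cvtColor(snapshot(n),cv2.COLOR_RGB2BGR) for n in("scene","top")]
for n,i in zip(("scene","top"),a): cv2.imwrite(f"pics/{n}0.png",i)
E
```

```text
pics
{'t': 0.0, 'q': array([-1.4525,  0.5284,  1.4339,  0.    ,  1.1814, -0.1785]), 'qd': array([-0.0018,  0.0001,  0.0013,  0.0004, -0.0009,  0.    ]), 'tau': array([  0.0019, -44.2347, -17.8022,   0.    ,   0.0082,   0.    ]), 'tcp_pos': array([ 0.1827, -0.5969,  0.2303]), 'tool_rot': array([ 0.4211,  0.569 , -0.42  ,  0.5679]), 'force': array([-0.1254, -0.7351,  0.23  ]), 'ft_torque': array([-0.0523, -0.0166, -0.081 ]), 'finger_gap': 1.0002430772276787}
scene {'fovy': 49.675284557872544, 'cx': 278.6646075633316, 'cy': 214.57920302228572, 'extrinsics': array([[ 0.2947,  0.5417, -0.7872,  1.3507],
       [ 0.9555, -0.1532,  0.2523, -0.1736],
       [ 0.0161, -0.8265, -0.5627,  0.6869],
       [ 0.    ,  0.    ,  0.    ,  1.    ]])}
top {'fovy': 44.18845138679014, 'cx': 280.18741781931135, 'cy': 208.8011404827187, 'extrinsics': array([[ 0.014 , -0.991 ,  0.1328,  0.3623],
       [-0.9999, -0.0133,  0.0062,  0.0757],
       [-0.0043, -0.1329, -0.9911,  1.4361],
       [ 0.    ,  0.    ,  0.    ,  1.    ]])}
wrist {'fovy': 59.53619083951212, 'cx': 285.59460664137725, 'cy': 202.793191814097, 'mount': array([[-0.0006, -0.273 ,  0.962 , -0.1417],
       [-0.0011, -0.962 , -0.273 ,  0.0684],
       [ 1.    , -0.0012,  0.0003,  0.0002],
       [ 0.    ,  0.    ,  0.    ,  1.    ]])}
```

View pics/scene0.png

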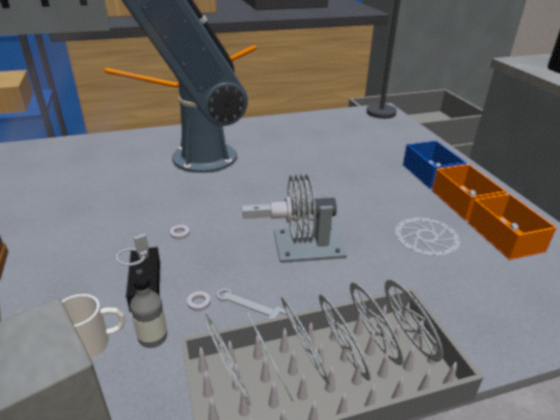

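View pics/top0.png

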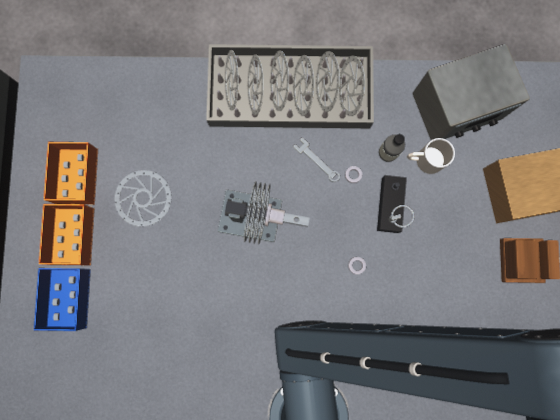

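The scene view shows the bar, its sleeve and discs at about (250–335, 180–250), and the stand with the linchpin at (140,245). In the top view, the bar runs from (283,216) to (308,221), and the stand is at (392,204) with its ring at (402,216). I'll enlarge both.

```bash
cat > h.py <<'E'
import cv2,numpy as np
from station import status,snapshot,camera_params
from scipy.spatial.transform import Rotation as R
np.set_printoptions(precision=4,suppress=True)
def cam(n,s=None):
    p=camera_params(n);f=210/np.tan(np.radians(p["fovy"]/2))
    if n=="wrist":
        T=np.eye(4);T[:3,:3]=R.from_quat(s["tool_rot"]).as_matrix();T[:3,3]=s["tcp_pos"];E=T@p["mount"]
    else:E=p["extrinsics"]
    return E,f,p["cx"],p["cy"]
def ray(c,u,v):
    E,f,cx,cy=c;d=E[:3,:3]@np.array([(u-cx)/f,(v-cy)/f,1.]);return E[:3,3],d
def onz(c,u,v,z):
    o,d=ray(c,u,v);return o+d*(z-o[2])/d[2]
def proj(c,P):
    E,f,cx,cy=c;q=E[:3,:3].T@(np.asarray(P)-E[:3,3]);return np.array([f*q[0]/q[2]+cx,f*q[1]/q[2]+cy])
def grab(n,path):
    s=status.sense();i=cv2.cvtColor(snapshot(n),cv2.COLOR_RGB2BGR);cv2.imwrite(path,i);return s,i
E
python3 - <<'E'
from h import *
t=cv2.imread("pics/top0.png")
a=cv2.resize(t[175:260,215:325],None,fx=7,fy=7,interpolation=cv2.INTER_CUBIC)[:,:]
b=cv2.resize(t[165:245,370:425],None,fx=7,fy=7,interpolation=cv2.INTER_CUBIC)
a=a[:560,:]; a=cv2.resize(a,(440,320));b=cv2.resize(b,(330,480))
o=np.zeros((480,780,3),np.uint8);o[:320,:440]=a;o[:,450:]=b
cv2.imwrite("pics/z.png",o)
E
```

```text
(no output)
```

View pics/z.png

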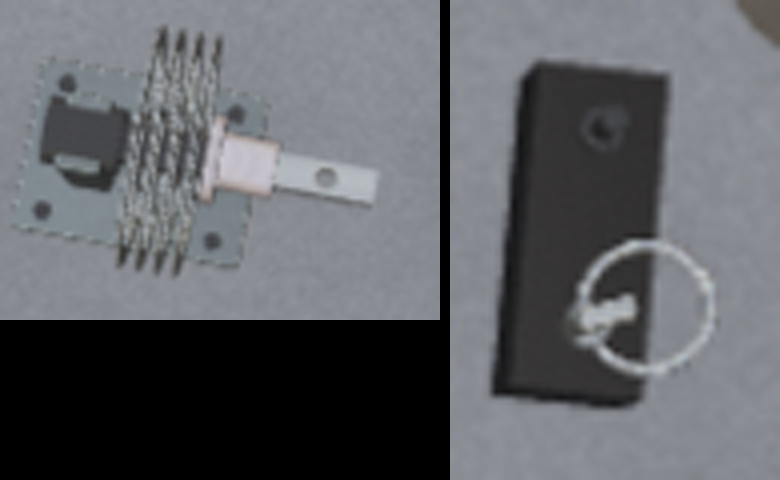

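The close-up shows the hole at (296.3,219.3), the sleeve mouth at (284,216.5) and the bar end at (309.2,221.8). The linchpin's collar is at (391.3,218.7) and its ring centre at (402.8,216.2), with the ring pointing right. The plain pin is at the stand's other end.

```bash
python3 - <<'E'
from h import *
c=cam("top")
S,H,E_=[onz(c,*p,.12) for p in((284,216.5),(296.3,219.3),(309.2,221.8))]
print("mouth",S,"hole",H,"end",E_,"d",np.linalg.norm(H-S),np.linalg.norm(E_-H))
d=E_-S;print("bar yaw",np.degrees(np.arctan2(d[1],d[0])))
C=onz(c,391.3,218.7,.054);G=onz(c,402.8,216.2,.058);d=G-C
print("pin",C,"ring c",G,np.linalg.norm(d),"yaw",np.degrees(np.arctan2(d[1],d[0])))
p=onz(c,370+152/6,165+127/6,.06);d=p-C;print("plain",p,np.linalg.norm(d),np.degrees(np.arctan2(d[1],d[0])))
s=status.sense();r=R.from_quat(s["tool_rot"]).as_matrix();print(r)
E
```

```text
mouth [0.5189 0.0738 0.12  ] hole [0.5121 0.0423 0.12  ] end [0.5061 0.0092 0.12  ] d 0.032295317634454514 0.03358794332838675
bar yaw -101.18726286345714
pin [ 0.5247 -0.2145  0.054 ] ring c [ 0.5313 -0.2446  0.058 ] 0.03103982870887832 yaw -77.44791254206653
plain [ 0.6124 -0.2254  0.06  ] 0.0886471960003993 -7.0727686340651825
[[-0.0003  0.9563  0.2924]
 [ 0.0019  0.2924 -0.9563]
 [-1.      0.0003 -0.0019]]
```

{"method": "arm_command", "body": {
  "series": [
    [[0,40,-24,0],[0,40,-24,0],[0,40,-24,0],[0,40,-24,0],[0,40,-24,0],[0,40,-24,0],[0,40,-24,0],[0,40,-24,0],[0,40,-24,0],[0,40,-24,0]]
  ]
}}

```text
t: 1.1
tcp_pos: [0.496, -0.2494, 0.231]
tool_rot: [0.421, 0.569, -0.421, 0.568]
force: [0.3, -0.7, 0.6]
finger_gap: 1.002
```

{"method": "arm_command", "body": {
  "series": [
    [[0,0,0,-0.15],[0,0,0,-0.15],[0,0,0,-0.15],[0,0,0,-0.15],[0,0,0,-0.15],[0,0,0,-0.15],[0,0,0,-0.15],[0,0,0,-0.15],[0,0,0,-0.15],[0,0,0,-0.15]]
  ]
}}

```text
t: 2.1
tcp_pos: [0.4948, -0.2509, 0.2309]
tool_rot: [-0.082, 0.703, 0.082, 0.702]
force: [0.4, 0.1, -1.5]
finger_gap: 1.001
```

{"method": "arm_command", "body": {
  "series": [
    [[0,0,0,0],[0,0,0,0]]
  ]
}}

```text
t: 2.3
tcp_pos: [0.4949, -0.251, 0.231]
tool_rot: [-0.078, 0.703, 0.079, 0.703]
force: [-0.4, 0.8, -0.5]
finger_gap: 1.001
```

```bash
cat >> h.py <<'E'
def go(P,yawdeg):
    "shift in tool axes (mm) and turn (rad) to TCP P with jaw yaw"
    s=status.sense();r=R.from_quat(s["tool_rot"]).as_matrix();y=np.degrees(np.arctan2(r[1,2],r[0,2]))
    print("t",s["t"],"tcp",s["tcp_pos"],"yaw",y,"tilt",r[:2,0],"q6",s["q"][5],"F",s["force"],"gap",s["finger_gap"])
    print("shift mm",r.T@(np.asarray(P)-s["tcp_pos"])*1000,"turn",np.radians(y-yawdeg))
E
python3 - <<'E'
from h import *
go([.5247,-.2145,.23],12.5)
s,i=grab("wrist","pics/w1.png")
E
```

```text
t 2.3 tcp [ 0.4949 -0.251   0.231 ] yaw 12.76749953707798 tilt [-0.0006  0.0004] q6 -0.8935830964499656 F [-0.3932  0.8391 -0.4664] gap 1.000566401851187
shift mm [ 1.0235 29.0438 37.0943] turn 0.004668747669571391
```

View pics/w1.png

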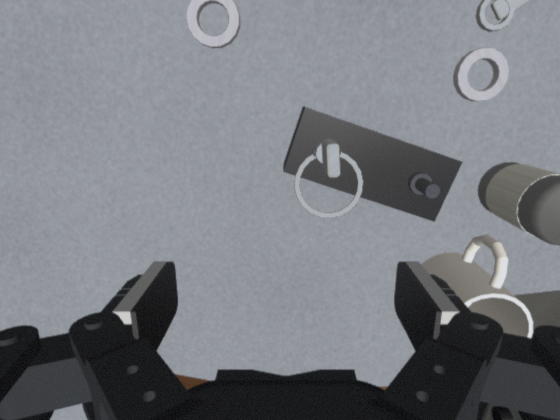

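The wrist view shows the tab at about (333,160), the ring centre at (329,185) and the plain pin at (430,188). The way down to the tab is clear. I'll enlarge the tab to get its exact position.

```bash
python3 - <<'E'
from h import *
i=cv2.imread("pics/w1.png")
cv2.imwrite("pics/w1z.png",cv2.resize(i[120:225,280:380],None,fx=5.7,fy=5.7,interpolation=cv2.INTER_CUBIC))
E
```

```text
(no output)
```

View pics/w1z.png

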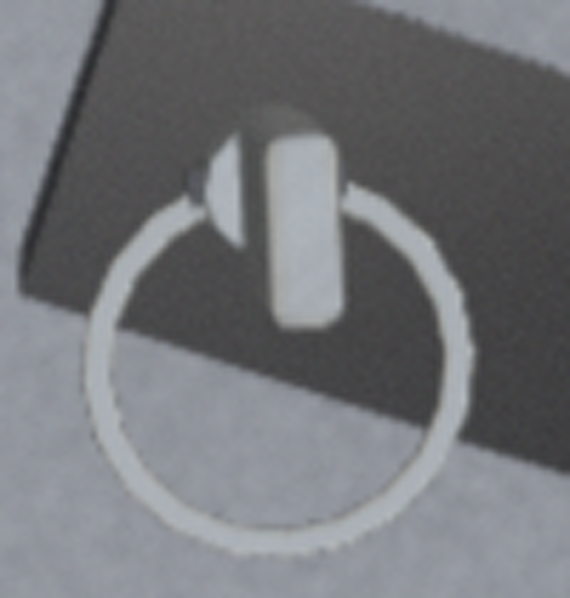

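The enlarged view shows the tab's top face running from (302,133) to (308,326) in the crop. The ring's far side is at (265,543).

```bash
python3 - <<'E'
from h import *
s=status.sense();c=cam("wrist",s)
f=lambda u,v,z:onz(c,280+u/5.7,120+v/5.7,z)
a=f(302,133,.103);b=f(308,326,.103);d=b-a
print(a,b,np.linalg.norm(d),"yaw x",np.degrees(np.arctan2(d[1],d[0])),"mid",(a+b)/2)
r=f(265,543,.061);m=(a+b)/2;print("ring far",r,r-m,np.degrees(np.arctan2(*(r-m)[1::-1])),np.linalg.norm((r-m)[:2]))
go(np.r_[m[:2],.067],np.degrees(np.arctan2(d[1],d[0]))+90)
E
```

```text
[ 0.5196 -0.2071  0.103 ] [ 0.5268 -0.2313  0.103 ] 0.025256960414373045 yaw x -73.46904748863093 mid [ 0.5232 -0.2192  0.103 ]
ring far [ 0.5365 -0.2736  0.061 ] [ 0.0133 -0.0544 -0.042 ] -76.29110636137187 0.055977650507437804
t 2.35 tcp [ 0.495  -0.2511  0.2311] yaw 12.794793990289156 tilt [-0.0004  0.0003] q6 -0.8940472317143264 F [ 0.2811 -0.5    -0.3252] gap 0.9983464641370361
shift mm [164.1017  24.6995  34.6361] turn -0.0652082675692864
```

{"method": "arm_command", "body": {
  "series": [
    [[0,12,17,-0.03],[0,12.5,17,0],[40,0,0,0],[40,0,0,0],[40,0,0,0],[20,0,0,0],[15,0,0,0],[8,0,0,0],[0,0,0,0],[0,0,0,0]]
  ]
}}

```text
t: 3.35
tcp_pos: [0.5227, -0.2195, 0.0688]
tool_rot: [-0.09, 0.701, 0.09, 0.702]
force: [0.1, 0.7, 0.3]
finger_gap: 0.996
```

```bash
python3 - <<'E'
from h import *
go([.5232,-.2192,.068],14.5)
s,i=grab("wrist","pics/w2.png")
E
```

```text
t 3.35 tcp [ 0.5227 -0.2195  0.0688] yaw 14.631716118894415 tilt [ 0.0009 -0.0006] q6 -0.8500582363535755 F [0.1387 0.6568 0.2679] gap 0.9959008702697012
shift mm [0.829  0.2076 0.5431] turn 0.0022988799526558576
```

View pics/w2.png

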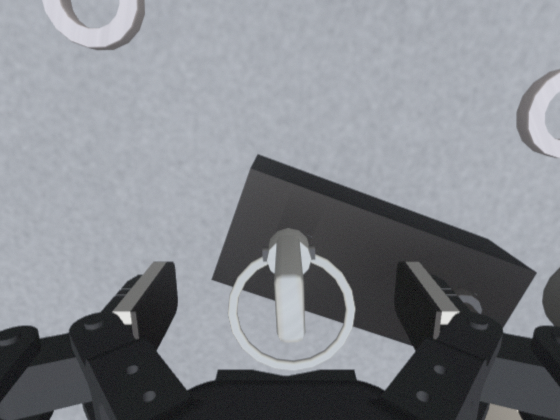

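The tab at column 289 is centred between the pads, whose midpoint is about 287. I'll close the gripper and lift.

{"method": "arm_command", "body": {
  "series": [
    [[0,0,0,0],[0,0,0,0],[0,0,0,0],[0,0,0,0],[0,0,0,0],[0,0,0,0],[0,0,0,0],[0,0,0,0]]
  ],
  "jaw": 0,
  "force": 70
}}

```text
t: 4.2
tcp_pos: [0.5225, -0.2193, 0.0684]
tool_rot: [-0.09, 0.701, 0.09, 0.701]
force: [0.7, 0.7, 0.6]
finger_gap: 0.104
```

{"method": "arm_command", "body": {
  "series": [
    [[-10,0,0,0],[-15,0,0,0],[-20,0,0,0],[-30,0,0,0],[-30,0,0,0],[-30,0,0,0],[-15,0,0,0],[0,0,0,0],[0,0,0,0]]
  ]
}}

```text
t: 5.1
tcp_pos: [0.5215, -0.2188, 0.2181]
tool_rot: [-0.09, 0.702, 0.091, 0.701]
force: [-0.6, -0.3, -1.5]
finger_gap: 0.103
```

```bash
python3 - <<'E'
from h import *
go([.5121,.0423,.25],-11.2)
E
```

```text
t 5.1 tcp [ 0.5215 -0.2188  0.2181] yaw 14.669772181784698 tilt [-0.0011  0.0006] q6 -0.8506738283417492 F [-0.5708 -0.2782 -1.494 ] gap 0.10325581406238041
shift mm [-31.7136 255.0134  56.9816] turn 0.45151270131298
```

{"method": "arm_command", "body": {
  "series": [
    [[0,35,6,0],[0,35,6,0],[0,35,6,0],[0,35,6,0],[0,35,6,0],[0,35,6,0],[0,0,0,0.15],[0,0,0,0.15],[0,0,0,0.15],[0,0,0,0]]
  ]
}}

```text
t: 6.1
tcp_pos: [0.5026, -0.0065, 0.2168]
tool_rot: [0.068, 0.705, -0.068, 0.702]
force: [-0.3, 0.2, -2.2]
finger_gap: 0.106
```

{"method": "arm_command", "body": {
  "series": [
    [[0,0,0,0]]
  ]
}}

```text
t: 6.2
tcp_pos: [0.5031, -0.0068, 0.2172]
tool_rot: [0.068, 0.705, -0.067, 0.703]
force: [0.5, 0.2, -1.4]
finger_gap: 0.105
```

```bash
python3 - <<'E'
from h import *
go([.5121,.0423,.218],-11.2)
s,i=grab("wrist","pics/w3.png")
c=cam("wrist",s);print([proj(c,P) for P in([.5189,.0738,.12],[.5121,.0423,.12],[.5061,.0092,.12])])
E
```

```text
t 6.2 tcp [ 0.5031 -0.0068  0.2172] yaw -10.942946005174441 tilt [-0.0028  0.0006] q6 -0.04497882851160247 F [ 0.5235  0.201  -1.3761] gap 0.10494451488943732
shift mm [-0.8044 49.9446 -0.4477] turn 0.004486438565110452
[array([287.264 ,  75.5711]), array([286.1695, 128.7771]), array([286.7955, 180.2339])]
```

View pics/w3.png

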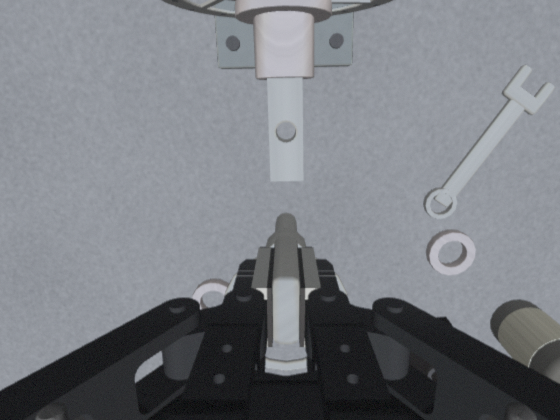

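The wrist view shows the hole at (286.5,131.5), the sleeve mouth at row 77 and the bar's end at row 182. The bar spans columns 268–303. The held pin's tip is near (286,214).

```bash
python3 - <<'E'
from h import *
i=cv2.imread("pics/w3.png");g=cv2.cvtColor(i,cv2.COLOR_BGR2GRAY)
s=status.sense();c=cam("wrist",s)
h=(g[115:148,274:299]<170).astype(np.uint8)
n,l,st,ce=cv2.connectedComponentsWithStats(h);print(st,ce+[274,115])
print("row160",g[160,260:312]);print("row100",g[100,260:312]);print("col286",g[170:190,286])
print("tip col",g[205:245,286]);print("tip row224",g[224,270:304])
for dy in(-4,0,4):
  for dx in(.0604,.0224):
    T=R.from_quat(s["tool_rot"]).as_matrix()@[dx,dy/1000,0]+s["tcp_pos"];print(dy,dx,proj(c,T))
E
```

```text
[[  0   0  25  33 444]
 [  1   6  22  22 381]] [[286.4617 130.4955]
 [285.4619 131.5879]]
row160 [154 155 153 151 150 151 147 151 153 161 176 179 177 177 176 177 177 179
 179 179 182 181 181 183 182 184 185 184 184 184 182 184 183 184 183 183
 182 179 179 177 180 180 177 161 154 154 153 154 153 153 157 159]
row100 [152 152 152 153 149 149 154 160 175 177 178 177 176 178 179 179 180 180
 181 181 180 182 182 182 181 184 183 183 183 183 180 181 180 181 180 179
 178 178 176 178 178 178 170 154 152 153 153 152 151 150 146 151]
col286 [184 184 184 184 183 184 184 184 183 183 182 165 155 152 154 153 153 151
 152 150]
tip col [155 152 154 152 149 148 147 130 114 105 104 104 103 106 108 107 105 106
 104 105 106 106 104 100 101 103 102 104 104 103 102 103 101 100 102 101
  99  99 102 102]
tip row224 [149 147 147 145 140 118  94  91  97  96  99 100 102 105 107 106 105 107
 104 101 105 103 102 104 100 101 119 147 149 147 143 143 148 150]
-4 0.0604 [286.5822 227.7708]
-4 0.0224 [286.7481 254.3488]
0 0.0604 [286.5795 221.2707]
0 0.0224 [286.7458 246.6676]
4 0.0604 [286.5767 214.7036]
4 0.0224 [286.7435 238.8907]
```

```bash
python3 - <<'E'
from h import *
s=status.sense();c=cam("wrist",s)
H=onz(c,285.5,131.6,.12);A=onz(c,285.1,100,.12);B=onz(c,286.4,160,.12);d=B-A
E_=onz(c,286,181.3,.12);print("H",H,"end dist",np.linalg.norm(E_-H),"bar yaw",np.degrees(np.arctan2(d[1],d[0])))
T=onz(c,285.6,221.3,s["tcp_pos"][2]-.0604);print("tip",T)
r=R.from_quat(s["tool_rot"]).as_matrix();print("tip->hole in tool mm",r.T@(H-T)*1000)
go(s["tcp_pos"],-11.2)
E
```

```text
H [0.5116 0.0405 0.12  ] end dist 0.03261660439986255 bar yaw -99.77150901215029
tip [ 0.5026 -0.0068  0.157 ]
tip->hole in tool mm [37.0343 48.1541 -0.0271]
t 6.25 tcp [ 0.5033 -0.0069  0.2174] yaw -10.974661468746561 tilt [-0.0022  0.0005] q6 -0.044554102553874805 F [ 0.4282 -0.3402 -0.7909] gap 0.10648620470227325
shift mm [0. 0. 0.] turn 0.003932899301980645
```

{"method": "arm_command", "body": {
  "series": [
    [[0,12,0,0],[0,16,0,0],[0,14,0,0],[0,6,0,0],[10,0,0,0],[14,0,0,0],[6,0,0,0],[0,0,0,0],[0,0,0,0]]
  ]
}}

```text
t: 7.15
tcp_pos: [0.5132, 0.0398, 0.1882]
tool_rot: [0.069, 0.704, -0.069, 0.704]
force: [0.6, 0.6, -0.5]
finger_gap: 0.108
```

```bash
python3 - <<'E'
from h import *
s,i=grab("wrist","pics/w4.png")
go([.5116+.0007,.0405-.0001,.18],-10.5)
cv2.imwrite("pics/w4z.png",cv2.resize(i[120:330,200:370],None,fx=2.8,fy=2.8,interpolation=cv2.INTER_CUBIC))
E
```

```text
t 7.2 tcp [0.5135 0.0398 0.1885] yaw -11.132557812837854 tilt [ 0.0005 -0.0001] q6 0.054540896170646704 F [ 0.2396 -0.7222 -2.2308] gap 0.10682889764941282
shift mm [ 8.5072  0.3406 -1.3097] turn -0.011040216543234612
```

View pics/w4z.png

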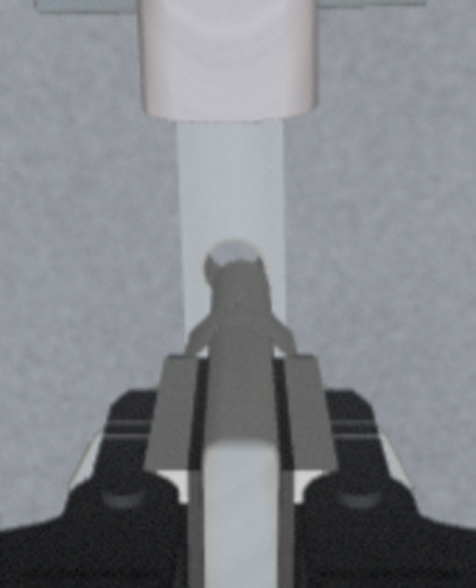

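The close view shows the tip about 6 px (1.3 mm) right of the hole's centre at (235,269). That agrees with the calculated shift, so I'll correct it and feel down.

{"method": "arm_command", "body": {
  "series": [
    [[0,0.3,-1.3,-0.01],[0,0,0,0],[3,0,0,0],[2,0,0,0],[1,0,0,0],[1,0,0,0]]
  ]
}}

```text
t: 7.8
tcp_pos: [0.5119, 0.0407, 0.1811]
tool_rot: [0.065, 0.704, -0.065, 0.704]
force: [-0.3, -0.5, -2.1]
finger_gap: 0.107
```

{"method": "arm_command", "body": {
  "series": [
    [[1,0,0,0],[1,0,0,0],[1,0,0,0]]
  ]
}}

```text
t: 8.1
tcp_pos: [0.512, 0.0407, 0.1782]
tool_rot: [0.065, 0.704, -0.065, 0.704]
force: [0.2, -0.3, -1.7]
finger_gap: 0.108
```

{"method": "arm_command", "body": {
  "series": [
    [[1,0,0,0],[1,0,0,0]]
  ]
}}

```text
t: 8.3
tcp_pos: [0.512, 0.0407, 0.1763]
tool_rot: [0.065, 0.704, -0.065, 0.704]
force: [-0.5, -0.2, -2.7]
finger_gap: 0.108
```

The tip is below the bar's top and there is no reaction force, so it has entered the hole. I'll continue gently.

{"method": "arm_command", "body": {
  "series": [
    [[2,0,0,0],[2,0,0,0],[2,0,0,0],[2,0,0,0]]
  ]
}}

```text
t: 8.7
tcp_pos: [0.512, 0.0407, 0.1681]
tool_rot: [0.065, 0.704, -0.065, 0.704]
force: [-0.5, -0.4, -2.3]
finger_gap: 0.1
```

{"method": "arm_command", "body": {
  "series": [
    [[2,0,0,0],[2,0,0,0],[2,0,0,0],[2,0,0,0],[2,0,0,0]]
  ]
}}

```text
t: 9.2
tcp_pos: [0.512, 0.0407, 0.1582]
tool_rot: [0.065, 0.704, -0.065, 0.704]
force: [-0.2, -0.4, -1.1]
finger_gap: 0.11
```

{"method": "arm_command", "body": {
  "series": [
    [[2,0,0,0],[2,0,0,0],[2,0,0,0],[2,0,0,0]]
  ]
}}

```text
t: 9.6
tcp_pos: [0.512, 0.0407, 0.1502]
tool_rot: [0.065, 0.704, -0.065, 0.704]
force: [0.7, 0.3, -1.3]
finger_gap: 0.104
```

{"method": "arm_command", "body": {
  "series": [
    [[1,0,0,0],[1,0,0,0],[1,0,0,0],[1,0,0,0]]
  ]
}}

```text
t: 10.0
tcp_pos: [0.512, 0.0407, 0.1463]
tool_rot: [0.065, 0.704, -0.065, 0.704]
force: [-0.1, -0.6, -2.3]
finger_gap: 0.108
```

{"method": "arm_command", "body": {
  "series": [
    [[1,0,0,0],[1,0,0,0],[0.5,0,0,0]]
  ]
}}

```text
t: 10.3
tcp_pos: [0.5119, 0.0407, 0.1437]
tool_rot: [0.065, 0.704, -0.065, 0.704]
force: [0.2, 0.0, -1.1]
finger_gap: 0.105
```

{"method": "arm_command", "body": {
  "series": [
    [[0.5,0,0,0],[0.5,0,0,0]]
  ]
}}

```text
t: 10.5
tcp_pos: [0.512, 0.0407, 0.1428]
tool_rot: [0.065, 0.704, -0.065, 0.704]
force: [0.4, 0.4, -1.6]
finger_gap: 0.109
```

{"method": "arm_command", "body": {
  "series": [
    [[0.3,0,0,0],[0,0,0,0]]
  ]
}}

```text
t: 10.7
tcp_pos: [0.512, 0.0407, 0.1425]
tool_rot: [0.065, 0.704, -0.065, 0.704]
force: [1.5, -0.5, -1.1]
finger_gap: 0.11
```

{"method": "arm_command", "body": {
  "series": [
    [[0.3,0,0,0],[0.3,0,0,0],[0,0,0,0]]
  ]
}}

```text
t: 11.0
tcp_pos: [0.512, 0.0407, 0.1424]
tool_rot: [0.065, 0.704, -0.065, 0.704]
force: [-1.4, 0.3, 4.5]
finger_gap: 0.108
```

{"method": "arm_command", "body": {
  "series": [
    [[0.3,0,0,0],[0,0,0,0]]
  ]
}}

```text
t: 11.2
tcp_pos: [0.5121, 0.0407, 0.1423]
tool_rot: [0.065, 0.704, -0.065, 0.704]
force: [-1.9, 0.0, 7.2]
finger_gap: 0.11
```

The collar is seated: contact came at TCP z 0.142, as predicted, with 7 N. I'll ease off, release and lift.

{"method": "arm_command", "body": {
  "series": [
    [[-0.5,0,0,0],[0,0,0,0]]
  ]
}}

```text
t: 11.4
tcp_pos: [0.5121, 0.0407, 0.1424]
tool_rot: [0.065, 0.704, -0.065, 0.704]
force: [-1.3, 0.9, 4.0]
finger_gap: 0.107
```

{"method": "arm_command", "body": {
  "series": [
    [[0,0,0,0],[0,0,0,0],[0,0,0,0],[0,0,0,0],[0,0,0,0],[0,0,0,0],[0,0,0,0],[0,0,0,0],[0,0,0,0],[0,0,0,0]]
  ],
  "jaw": 100
}}

```text
t: 12.4
tcp_pos: [0.512, 0.0407, 0.1421]
tool_rot: [0.065, 0.704, -0.065, 0.704]
force: [0.2, -0.1, -0.4]
finger_gap: 0.999
```

{"method": "arm_command", "body": {
  "series": [
    [[-10,0,0,0],[-20,0,0,0],[-30,0,0,0],[-30,0,0,0],[-10,0,0,0],[0,-20,0,0],[0,-20,0,0],[0,-10,0,0],[0,0,0,0],[0,0,0,0]]
  ]
}}

```text
t: 13.4
tcp_pos: [0.5027, -0.0082, 0.2418]
tool_rot: [0.065, 0.704, -0.065, 0.704]
force: [-0.3, 1.2, 0.2]
finger_gap: 0.998
```

```bash
python3 - <<'E'
from h import *
s,i=grab("wrist","pics/w5.png")
go([.4923,-.0634,.18],-100.5)
cv2.imwrite("pics/w5z.png",cv2.resize(i[40:260,180:400],None,fx=2.7,fy=2.7,interpolation=cv2.INTER_CUBIC))
E
```

```text
t 13.45 tcp [ 0.5027 -0.008   0.2419] yaw -10.54955312039328 tilt [-0.0006  0.0006] q6 -0.054974821723299136 F [0.8453 0.0447 0.4869] gap 1.0005237639675024
shift mm [ 61.8279 -56.3852  -0.0709] turn 1.5699314616893967
```

View pics/w5z.png

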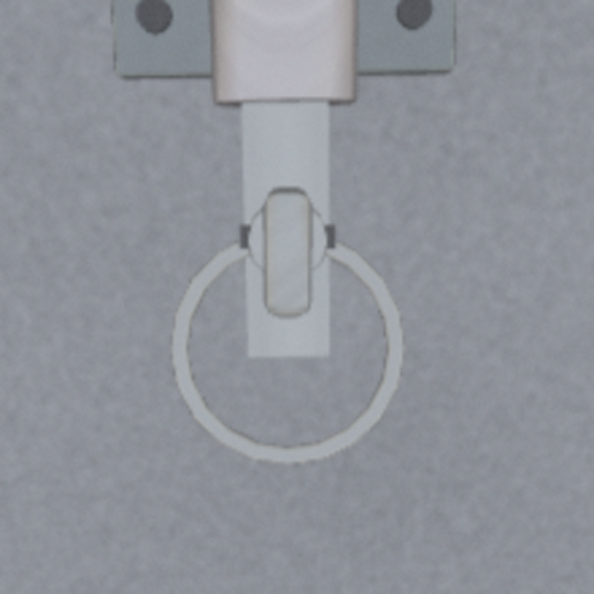

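The view shows the pin seated, the ring open past the bar's end (crop row 356), and its far wire at (288,455).

```bash
python3 - <<'E'
from h import *
s=status.sense();c=cam("wrist",s);f=lambda u,v,z:onz(c,180+u/2.7,40+v/2.7,z)
F=f(288,455,.136);E_=f(289,356,.12);P=np.array([.5116,.0408,0]);u=np.array([np.cos(np.radians(-100.5)),np.sin(np.radians(-100.5)),0])
print(F,"along u",(F-P)@u,"end",(E_-P)@u,"lat",(F-P)@[-u[1],u[0],0],(E_-P)@[-u[1],u[0],0])
go(P+u*.106+[0,0,.242],-100.5)
E
```

```text
[ 0.5017 -0.0138  0.136 ] along u 0.05550279396743641 end 0.03240695120852319 lat 0.0002460336198414261 0.0005702794563855864
t 13.45 tcp [ 0.5027 -0.008   0.2419] yaw -10.54955312039328 tilt [-0.0006  0.0006] q6 -0.054974821723299136 F [0.8453 0.0447 0.4869] gap 1.0005237639675024
shift mm [ -0.1721 -56.3811  -0.1241] turn 1.5699314616893967
```

{"method": "arm_command", "body": {
  "series": [
    [[0,-28.2,0,0],[0,-28.2,0,0.07],[0,0,0,0],[0,0,0,0]]
  ]
}}

```text
t: 13.85
tcp_pos: [0.4926, -0.0635, 0.242]
tool_rot: [0.09, 0.702, -0.089, 0.701]
force: [-0.5, -0.6, -0.7]
finger_gap: 0.999
```

{"method": "arm_command", "body": {
  "series": [
    [[0,0,0,0.15],[0,0,0,0.15],[0,0,0,0.15],[0,0,0,0.15],[0,0,0,0.15],[0,0,0,0.15],[0,0,0,0.15],[0,0,0,0.15],[0,0,0,0.15],[0,0,0,0.15]]
  ]
}}

```text
t: 14.85
tcp_pos: [0.4926, -0.0623, 0.242]
tool_rot: [0.545, 0.451, -0.544, 0.451]
force: [-0.5, -0.1, -0.6]
finger_gap: 1.0
```

{"method": "arm_command", "body": {
  "series": [
    [[30,0,0,0],[30,0,0,0],[25,0,0,0],[15,0,0,0],[5,0,0,0],[0,0,0,0],[0,0,0,0]]
  ]
}}

```text
t: 15.55
tcp_pos: [0.4932, -0.0636, 0.1378]
tool_rot: [0.544, 0.452, -0.543, 0.453]
force: [-0.2, 0.1, 1.0]
finger_gap: 0.996
```

```bash
python3 - <<'E'
from h import *
s,i=grab("wrist","pics/w6.png")
go([.4923,-.0634,.124],-100.5)
E
```

```text
t 15.6 tcp [ 0.4933 -0.0638  0.138 ] yaw -100.45488478066352 tilt [ 0.002  -0.0006] q6 1.3995073774045135 F [-0.3533 -0.0681  0.0883] gap 1.0004238927019018
shift mm [13.9931 -1.0925 -0.1668] turn 0.0007874091201809971
```

View pics/w6.png

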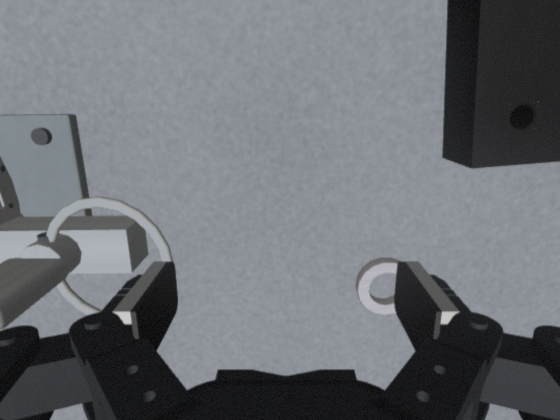

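The near finger stands above the ring's far wire at about (165,265), clear of the bar's end at (145,245). I'll press down along the ring's arc in small steps, watching the force.

{"method": "arm_command", "body": {
  "series": [
    [[4,-1,0,0],[4,0,0,0],[3,0,0,0],[2,0,0,0],[2,0,0,0],[2,0,0,0]]
  ]
}}

```text
t: 16.2
tcp_pos: [0.4918, -0.0642, 0.1201]
tool_rot: [-0.544, -0.452, 0.544, -0.453]
force: [-1.0, -2.8, 3.4]
finger_gap: 0.997
```

{"method": "arm_command", "body": {
  "series": [
    [[2,0,0,0],[2,0,0,0],[2,0,-0.2,0]]
  ]
}}

```text
t: 16.5
tcp_pos: [0.492, -0.0643, 0.1143]
tool_rot: [-0.544, -0.452, 0.544, -0.453]
force: [-0.9, -4.8, 4.1]
finger_gap: 0.998
```

{"method": "arm_command", "body": {
  "series": [
    [[3,0,-0.2,0],[3,0,-0.3,0],[3,0,-0.6,0]]
  ]
}}

```text
t: 16.8
tcp_pos: [0.492, -0.0634, 0.105]
tool_rot: [-0.543, -0.452, 0.544, -0.453]
force: [-1.5, -6.1, 2.2]
finger_gap: 1.0
```

The sideways force of 6 N exceeds the upward force, so the wire may be on the finger's edge. I'll take a look.

```bash
python3 - <<'E'
from h import *
s,i=grab("wrist","pics/w7.png")
j=cv2.cvtColor(snapshot("scene"),cv2.COLOR_RGB2BGR)
a=cv2.resize(i[180:360,0:200],None,fx=2.2,fy=2.2,interpolation=cv2.INTER_CUBIC)
b=cv2.resize(j[160:260,220:320],(396,396),interpolation=cv2.INTER_CUBIC)
o=np.zeros((396,a.shape[1]+396,3),np.uint8);o[:,:a.shape[1]]=a;o[:,a.shape[1]:]=b;cv2.imwrite("pics/w7z.png",o)
P=np.array([.5116,.0408,0]);u=np.array([np.cos(np.radians(-100.5)),np.sin(np.radians(-100.5)),0])
print("centre u",(s["tcp_pos"]-P)@u,"F",s["force"],"Fu",s["force"]@u)
E
```

```text
centre u 0.10596939453856229 F [-1.5372 -6.1094  2.2062] Fu 6.287261090502187
```

View pics/w7z.png

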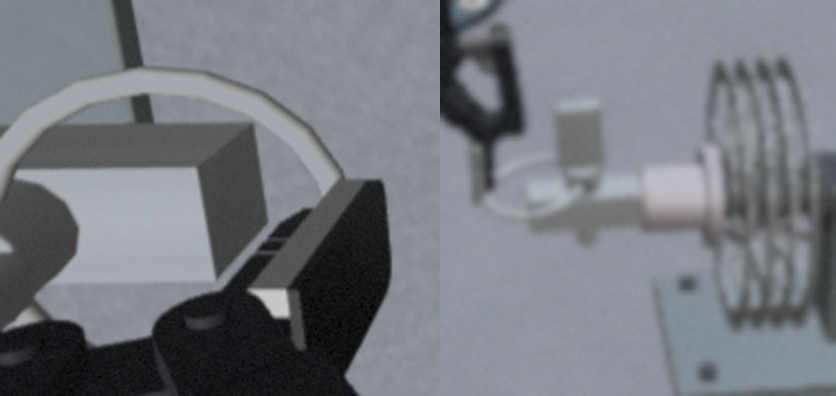

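The near pad has the wire behind it, under the sloping link, rather than under the pad tip. I'll back off upward so the ring follows, shift 5 mm inward, and press with the pad itself.

{"method": "arm_command", "body": {
  "series": [
    [[-3,0,0.6,0],[-3,0,0.3,0],[-3,0,0,0],[-3,0,0,0],[-3,0,0,0],[-3,0,0,0],[-4,0,0,0],[-6,0,0,0],[-5,0,0,0],[0,0,0,0]]
  ]
}}

```text
t: 17.9
tcp_pos: [0.492, -0.0632, 0.1388]
tool_rot: [0.544, 0.452, -0.543, 0.453]
force: [-0.1, -1.0, -0.3]
finger_gap: 1.004
```

{"method": "arm_command", "body": {
  "series": [
    [[0,0,-5,0],[0,0,0,0],[4,0,0,0],[4,0,0,0],[3,0,0,0],[2,0,0,0],[2,0,0,0]]
  ]
}}

```text
t: 18.6
tcp_pos: [0.4924, -0.0585, 0.1228]
tool_rot: [-0.544, -0.452, 0.544, -0.452]
force: [-0.0, -1.2, 0.6]
finger_gap: 0.996
```

{"method": "arm_command", "body": {
  "series": [
    [[2,0,0,0],[2,0,0,0],[2,0,0,0]]
  ]
}}

```text
t: 18.9
tcp_pos: [0.4928, -0.059, 0.1174]
tool_rot: [0.544, 0.452, -0.544, 0.453]
force: [-0.8, -3.1, 4.6]
finger_gap: 1.0
```

{"method": "arm_command", "body": {
  "series": [
    [[2,0,0,0],[2,0,0,0]]
  ]
}}

```text
t: 19.1
tcp_pos: [0.4927, -0.0587, 0.1131]
tool_rot: [0.544, 0.452, -0.544, 0.452]
force: [-1.7, -2.9, 3.8]
finger_gap: 1.0
```

{"method": "arm_command", "body": {
  "series": [
    [[2,0,-0.5,0],[2,0,-0.5,0],[2,0,-0.6,0]]
  ]
}}

```text
t: 19.4
tcp_pos: [0.4929, -0.0568, 0.1069]
tool_rot: [0.544, 0.452, -0.544, 0.452]
force: [1.3, -2.7, 3.3]
finger_gap: 0.997
```

{"method": "arm_command", "body": {
  "series": [
    [[2,0,-0.6,0],[2,0,-0.6,0],[2,0,-0.7,0]]
  ]
}}

```text
t: 19.7
tcp_pos: [0.4932, -0.0549, 0.1009]
tool_rot: [0.544, 0.452, -0.544, 0.452]
force: [-0.9, -2.0, 2.8]
finger_gap: 0.999
```

{"method": "arm_command", "body": {
  "series": [
    [[2.3,0,-0.4,0],[2.3,0,-0.5,0],[2.3,0,-0.7,0],[2.3,0,-0.8,0]]
  ]
}}

```text
t: 20.1
tcp_pos: [0.4936, -0.0522, 0.0917]
tool_rot: [0.544, 0.452, -0.544, 0.452]
force: [-0.4, 1.2, 2.9]
finger_gap: 0.996
```

{"method": "arm_command", "body": {
  "series": [
    [[2.1,0,-1,0],[2.1,0,-1.1,0],[2.1,0,-1.2,0],[2.1,0,-1.3,0]]
  ]
}}

```text
t: 20.5
tcp_pos: [0.4944, -0.0479, 0.0833]
tool_rot: [0.544, 0.452, -0.544, 0.452]
force: [0.7, 1.8, 2.7]
finger_gap: 1.0
```

{"method": "arm_command", "body": {
  "series": [
    [[1.8,0,-1.3,0],[1.8,0,-1.4,0],[1.8,0,-1.4,0]]
  ]
}}

```text
t: 20.8
tcp_pos: [0.4955, -0.046, 0.0784]
tool_rot: [-0.542, -0.452, 0.544, -0.454]
force: [-1.8, -10.5, 8.4]
finger_gap: 1.002
```

The force jump suggests the finger met the bar's end, with the ring near 0.84 rad. I'll ease outward and check numerically.

{"method": "arm_command", "body": {
  "series": [
    [[0,0,1,0],[0,0,1.5,0],[0,0,0,0]]
  ]
}}

```text
t: 21.1
tcp_pos: [0.4943, -0.0466, 0.0778]
tool_rot: [-0.543, -0.452, 0.544, -0.452]
force: [0.5, 1.0, 0.8]
finger_gap: 1.0
```

```bash
python3 - <<'E'
from h import *
s,i=grab("wrist","pics/w8.png");j=cv2.cvtColor(snapshot("scene"),cv2.COLOR_RGB2BGR);cv2.imwrite("pics/s8.png",j)
P=np.array([.5116,.0408,0]);a=np.radians(-100.5);u=np.array([np.cos(a),np.sin(a),0])
go(s["tcp_pos"],-100.5);print("centre u",(s["tcp_pos"]-P)@u)
# wire visibility: bright pixels where the open ring was (above bar, w7) 
w7=cv2.imread("pics/w7.png");
c=cam("scene");g=cv2.cvtColor(j,cv2.COLOR_BGR2GRAY)
for th in(.7,.8,.9,1.2,1.7):
  ph=np.radians(7)-th; out=[]
  for k in np.radians([90,120,140,220,240,270]):
    rr=.028+.028*np.cos(k);y=.028*np.sin(k);Q=P+u*rr*np.cos(ph)+np.array([-u[1],u[0],0])*y+[0,0,.128+rr*np.sin(ph)]
    uv=proj(c,Q);x=np.round(uv).astype(int);out.append((tuple(x),int(g[x[1]-1:x[1]+2,x[0]-1:x[0]+2].max())))
  print(th,out)
E
```

```text
t 21.2 tcp [ 0.4944 -0.0464  0.0779] yaw -100.49782026521908 tilt [-0.0008  0.0003] q6 1.4349097965428856 F [ 1.1212 -0.4239  0.103 ] gap 1.0020725739920466
shift mm [ 0.079  -0.0808  0.1579] turn 3.804354874736172e-05
centre u 0.08904803071341344
0.7 [((np.int64(247), np.int64(216)), 120), ((np.int64(252), np.int64(212)), 132), ((np.int64(254), np.int64(209)), 147), ((np.int64(253), np.int64(201)), 135), ((np.int64(250), np.int64(201)), 126), ((np.int64(245), np.int64(203)), 124)]
0.8 [((np.int64(247), np.int64(217)), 132), ((np.int64(252), np.int64(213)), 122), ((np.int64(254), np.int64(209)), 147), ((np.int64(253), np.int64(201)), 135), ((np.int64(251), np.int64(201)), 126), ((np.int64(246), np.int64(204)), 159)]
0.9 [((np.int64(248), np.int64(218)), 144), ((np.int64(252), np.int64(213)), 122), ((np.int64(255), np.int64(210)), 158), ((np.int64(253), np.int64(201)), 135), ((np.int64(251), np.int64(201)), 126), ((np.int64(247), np.int64(204)), 163)]
1.2 [((np.int64(251), np.int64(220)), 151), ((np.int64(254), np.int64(214)), 134), ((np.int64(255), np.int64(210)), 158), ((np.int64(254), np.int64(201)), 138), ((np.int64(252), np.int64(202)), 139), ((np.int64(250), np.int64(206)), 181)]
1.7 [((np.int64(257), np.int64(220)), 130), ((np.int64(257), np.int64(214)), 160), ((np.int64(257), np.int64(210)), 158), ((np.int64(255), np.int64(202)), 158), ((np.int64(255), np.int64(203)), 158), ((np.int64(255), np.int64(207)), 137)]
```

Force is now zero, so the ring has gone off the finger. A straight lift is safe in either case, so I'll lift and look.

{"method": "arm_command", "body": {
  "series": [
    [[-3,0,0.5,0],[-5,0,0.5,0],[-10,0,1,0],[-15,0,0,0],[-20,0,0,0]]
  ]
}}

```text
t: 21.7
tcp_pos: [0.4939, -0.0484, 0.1318]
tool_rot: [-0.543, -0.452, 0.544, -0.452]
force: [0.7, 0.5, 0.3]
finger_gap: 1.003
```

{"method": "arm_command", "body": {
  "series": [
    [[-30,0,0,0],[-30,0,0,0],[-30,0,0,0],[-20,0,0,0],[0,0,30,0],[0,0,30,0],[0,0,30,0],[0,0,30,0],[0,0,0,0],[0,0,0,0]]
  ]
}}

```text
t: 22.7
tcp_pos: [0.4722, -0.1667, 0.2417]
tool_rot: [0.544, 0.452, -0.544, 0.452]
force: [1.0, 0.3, 0.0]
finger_gap: 1.007
```

```bash
python3 - <<'E'
from h import *
s,i=grab("wrist","pics/w9.png");j=cv2.cvtColor(snapshot("scene"),cv2.COLOR_RGB2BGR);t=cv2.cvtColor(snapshot("top"),cv2.COLOR_RGB2BGR)
go(s["tcp_pos"],-100.5)
b=cv2.resize(j[160:260,220:320],(400,400),interpolation=cv2.INTER_CUBIC)
d=cv2.resize(t[180:260,260:340],(400,400),interpolation=cv2.INTER_CUBIC)
cv2.imwrite("pics/s9.png",np.hstack([b,d]))
E
```

```text
t 22.85 tcp [ 0.4724 -0.1655  0.2413] yaw -100.4366445516382 tilt [-0.0001  0.0004] q6 1.192039378288049 F [ 0.4076 -0.2997  0.2042] gap 0.9968344296596273
shift mm [-0.3521  0.0825  1.2886] turn 0.0011057611729907305
```

View pics/s9.png

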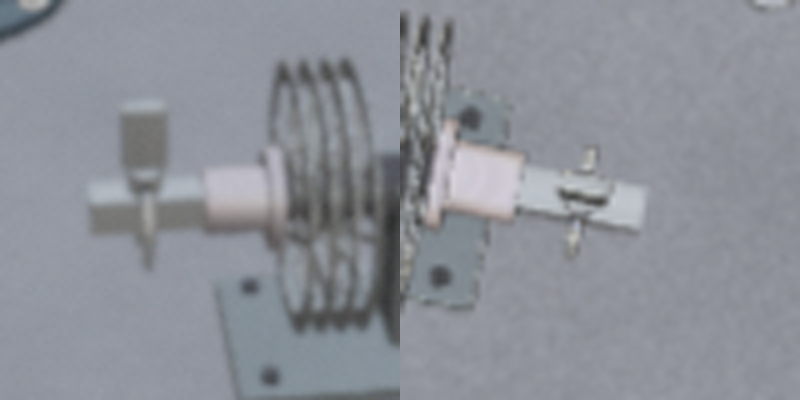

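The ring is shut, hanging round the bar to (148,268) in the left half. The pin is upright and seated at (582,197) in the right half, and the gripper is well clear. I'm handing in.

```bash
python3 -c "
from station import ticket,status
print(status.sense()['force']);print(ticket.sign_off())"
```

```text
[ 0.40756292 -0.29968024  0.20417044]
the job is handed in; nothing more can be done
None
```

The linchpin is down through the bar's hole with its collar home, and the ring has snapped shut round the bar. I handed the job in at about 22.9 s; sign-off gives no verdict.

- **Insertion:** The pin went into the hole with no noticeable resistance. The collar met the bar at about 7 N, with the gripper at the height I expected.
- **Ring:** My first push caught the wire behind the finger pad instead of under its tip, so I backed off and repeated it 5 mm further in. Near the end of the second push the measured force rose briefly to about 13–14 N. This was probably the finger touching the bar's end, and it is under the 25 N limit.
- **Last checks:** The final scene and top pictures show the pin upright and seated, with the ring hanging round the bar. The hole is about 32 mm from the sleeve, and the force reading was near zero with the gripper well clear. I judged the shut ring by eye because an earlier pixel check of its angle was inconclusive. I did not measure the plain pin or the loose items again, but nothing came near them.

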